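# Load a power board into the bench clamp

## Robot

A 7-joint arm with a two-finger parallel gripper is mounted at the origin on the work surface. World frame = base frame: x ahead of the robot, y to its left, z up, the work surface at z = 0. Lengths are in mm, angles in degrees, forces in N, time in s.
With the tool pointing down it reaches from about 350 to 775 mm from the base axis. Payload 3.1 kg.
Tool frame: the origin (TCP) lies on the centre line of the jaws, within the pads' length; the fingertips stand 19 mm ahead of it and the grasp point (between the pads) is the TCP (tip_reach is the distance from the TCP to the fingertips, in mm); z points along the fingers, y is the line along which they close (so a half turn about z gives the same grasp; the last joint's range is limited). The gripper opens to 85 mm and grips with 20 to 120 N. Pads are 22 mm wide; open, the fingers measure 114 mm over their backs; the gripper's body (76 mm by 85 mm) begins 54 mm behind the grasp point. The pads swing forward as they close: fully open they stand 13 mm farther back than shut.
Start: joints at [71.866, 17.813, 0.802, 86.603, -0.252, 75.585, -1.558], TCP at [149.278, -529.37, 250.304] pointing down, gripper open.
Joint ranges: [-154.91, 154.91], [-16.99, 109.72], [-72.82, 74.43], [7.12, 147.25], [-82.49, 262.49], [11.32, 116.49], [-174.64, 174.64]. Speed limits (degrees/s): [159.86, 159.86, 180, 180, 180, 180, 180].

## Interface

Orientations are given as a 3x3 rotation matrix whose columns are the frame's x, y, z axes.
In Python, from cell import * gives the robot as it stands.
- The arm moves only by the shell command python3 -m inch 'ROWS' [OPENING] [FORCE]. ROWS is JSON, a list of rows, each an object of numbers: "x", "y", "z": the shift along the tool's x, y, z as a fraction of full scale; "wx", "wy", "wz": the turn, a rotation vector about the tool's x, y, z as a fraction of full scale. In form: [{"x": .., "y": .., "z": .., "wx": .., "wy": .., "wz": ..}, ...]. A call has exactly 5 rows; each row shifts and turns the commanded pose from where the row before left it, along the tool's axes as they then stand; what a row does not reach is not made up. Full scale, the value 1, is 4 cm for a shift and 5 degrees for a turn. A row lasts 1/8 s, in which the tool goes at most 62.5 mm and 10.7 degrees, less where a joint would pass 70% of its speed; a pose out of reach is approached as far as the arm can. A call with a number of a shift or a turn outside -1 to 1 is refused whole. A call with a gripper value outside its range is refused whole. OPENING is the opening, from -1 (shut) to 1 (fully open), set as the call begins (- or left out, the last holds). The fingers move at their own pace and stop on an object; FORCE is the grip in N (left out, the last holds). Time passes only in rows, so rows that do not move let the fingers close, or fill a call up. It gives the time, the measured TCP pose, the force, the opening and the grip force at its end, in the units of the state.
- state(): the state, without advancing time (a new reading comes with each control period).
- capture(name): name is "scene" or "top"; returns (picture, depth): 480x640x3 uint8, blue, green, red; 480x640 float32, mm along the optical axis (not along the pixel's ray), 0 where there is no reading.
- camera_params(name): a dict with "intrinsics" (3x3 intrinsics, pixels), "distortion" ([k1, k2, p1, p2, k3] as OpenCV has them; the pictures are not rectified), "extrinsics" (4x4, takes a point from camera to world coordinates). Camera axes: x right, y down, z forward; pixel columns grow to the right and rows downward; lengths in mm; the calibration is good to about 2 mm. A picture is of the moment at which its call begins. camera_params takes no time and is no camera call.
- finish_job(): hands the job in; it is judged then, once.
The state is a dict: "t": time; "joints": joint angles; "qvel": joint speeds; "joint_efforts": joint torques, N m; "tool_pos": TCP position; "tool_rot": TCP orientation; "ft_force": force on the tool from outside, world axes, zero at the start; "moment": the same for the moment, N m; "gripper_width": finger opening in mm; "finger_force": force on a finger pad.
Only numpy, scipy, OpenCV 4.12 (cv2) and the standard library are available. Lean on these libraries where they do the work, as an engineer would, in place of code of your own. Each camera call takes 0.05 s, during which the arm holds its last target. There are 200 camera calls.

## Task

Slide the board clamp's black grip fully back to its open end stop, then lay the power board (heat sink up, either way round, long side along the jaw) on the clamp's two runners, centred along the jaw. Slide the grip home until the jaw holds the board squarely against the fixed rail, pressing enough that it stays tight when you let go but not so hard that the board would be crushed (lean on the grip with about 20 N, which includes its own drag; a squeeze of 45 N breaks the board). Do not knock or shift the bottle and the tweezers that lie beside the board.

Things in the scene. Friction and masses are not known exactly. Their poses are not given: they have to be found in the camera images.
- clamp: Board clamp fixed on the table: dark steel base 190 (x) x 300 (y) x 12 mm, origin at the centre of its underside. Two aluminium runners 16 mm wide along y at x = -55 and +55 mm, tops 30 mm up. At its +y end a fixed aluminium rail 170 mm long (x), top 52 mm up, its clamping face at y = +120 mm looking to -y. The sliding jaw faces the rail and moves along y.
- rail_face (a point): Middle of the fixed rail's clamping face, at the runners' height (x 0, y 120, z 30 mm in the clamp's frame), axes as the clamp.
- jaw: Sliding jaw: aluminium beam 170 (x) x 18 (y) x 26 mm high on the runners, under the grip plate. Origin: middle of the lower edge of its clamping face, which looks to +y (the rail); beam and grip lie from y 0 to -18 mm. Axes as the clamp. Slides stiffly (about 9 N), stays where left. At the open end stop its origin is at y = -80 mm in the clamp's frame; it starts part-closed.
- grip_top (a point): Top centre of the jaw's upright black grip plate (70 mm along x, 16 mm thick along y, free for 56 mm below this point), 82 mm above the jaw's origin; axes as the clamp.
- board: Power board lying loose on the foam block: green plate 150 (x) x 100 (y) x 5 mm, about 0.3 kg, origin at the centre of its underside. A finned aluminium heat sink 60 (x) x 44 (y) mm stands on its centre, from 5 to 35 mm above the origin: the place to grip, across its 44 mm. Other parts, up to 25 mm high, stand only beyond 40 mm from the centre along x.
- foam: Black foam block 190 (x) x 130 (y) x 25 mm fixed on the table, under the board; origin at the centre of its underside.
- flux: Small bottle, 38 mm diameter, 90 mm tall, standing beside the foam block; origin at the centre of its underside. Leave it.
- tweezers: Steel tweezers 140 mm long (x), 8 mm high, lying beside the foam block; origin underneath. Leave them.
Things that resemble listed ones, but are neither listed nor needed, are in the scene too. What is shaped like the board but yellow is not meant.

How it is judged:
By the outcome, as a careful person would: the job done as asked, in the order asked, and still so for the second after the job is handed in, with the robot touching nothing.
It also fails if it takes over 64 s, if anything falls off the work surface, if the arm or the gripper's body presses on something with over 40 N, if the wrist force passes 120 N, or if a joint passes its speed limit or range.

## Working session

There is one attempt and no reset: what is moved stays moved. The work goes in short steps, Python scripts to look and compute and a shell command to move; the robot and the scene stay as the last step left them, time stands still between calls to the robot, and variables do not carry over. Pictures are saved under pics/ and viewed, at most 10 in all, crops included, and the job is handed in when it is done.

```bash
mkdir -p pics; ls
cat > h.py <<'E'
from cell import *
import numpy as np, cv2
def snap(n):
    p,d=capture(n); np.savez(f'pics/{n}.npz',p=p,d=d); return p,d
def pix2w(n,u,v,z=None,d=None):
    c=camera_params(n);K=np.array(c['intrinsics'],float);D=np.array(c['distortion'],float);T=np.array(c['extrinsics'],float)
    q=cv2.undistortPoints(np.array([[[u,v]]],float),K,D)[0,0]; r=T[:3,:3]@np.array([q[0],q[1],1]); o=T[:3,3]
    s=d if z is None else (z-o[2])/r[2]
    return o+s*r
E
python3 - <<'E'
from h import *
for n in('scene','top'):
    p,d=snap(n); cv2.imwrite(f'pics/{n}0.png',p); T=np.array(camera_params(n)['extrinsics']); print(n,T.round(2).tolist())
s=state(); print({k:np.round(s[k],3).tolist() for k in('t','tool_pos','tool_rot','gripper_width','ft_force')})
E
```

```text
pics
scene [[0.81, 0.36, -0.47, 963.5], [0.59, -0.48, 0.65, -712.15], [0.01, -0.8, -0.6, 828.87], [0.0, 0.0, 0.0, 1.0]]
top [[-0.03, -1.0, 0.08, 286.94], [-1.0, 0.03, -0.01, 68.1], [0.0, -0.08, -1.0, 1432.92], [0.0, 0.0, 0.0, 1.0]]
{'t': 0.1, 'tool_pos': [149.106, -528.775, 249.327], 'tool_rot': [[0.962, 0.271, -0.001], [0.271, -0.962, 0.002], [-0.0, -0.002, -1.0]], 'gripper_width': 85.405, 'ft_force': [0.085, 0.052, 0.102]}
```

View pics/top0.png

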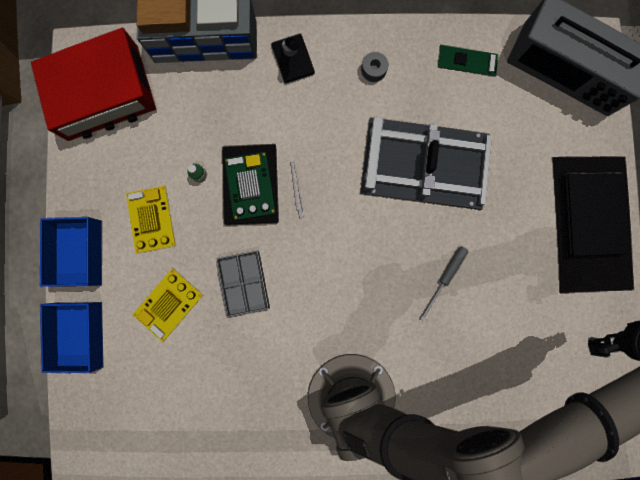

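View pics/scene0.png

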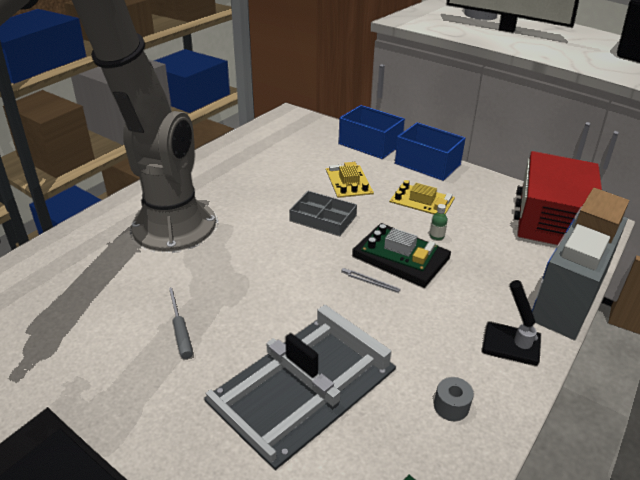

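The top view (image up = +x, left = +y) shows the clamp at about (427,163), with its rail on the left at (373,155) and its grip at (432,157). The candidates for the board are:
- The green board on black foam at (249,185).
- Yellow lookalikes at (151,220) and (168,304).
- A small green card at (468,60).

Only (249,185) is green, on foam and fitted with a heat sink. The bottle is at (196,173) and the tweezers at (297,190). I'll enlarge it to confirm.

Run:
```python
from h import *
p=np.load('pics/top.npz')['p']
a=cv2.resize(p[135:235,180:310],None,fx=6,fy=6,interpolation=cv2.INTER_CUBIC); cv2.imwrite('pics/c1.png',a)
a=cv2.resize(p[110:215,355:500],None,fx=5.5,fy=5.5,interpolation=cv2.INTER_CUBIC); cv2.imwrite('pics/c2.png',a);print(a.shape)
```

```text
(578, 798, 3)
```

View pics/c1.png

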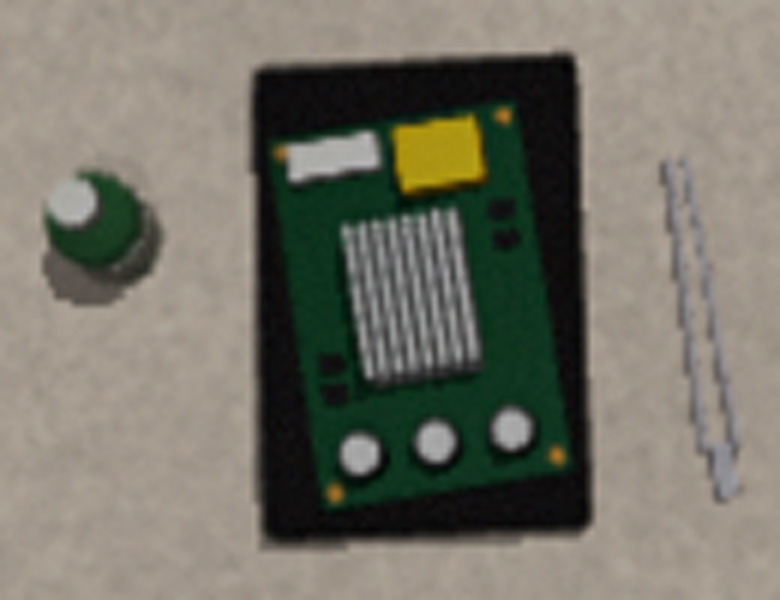

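View pics/c2.png

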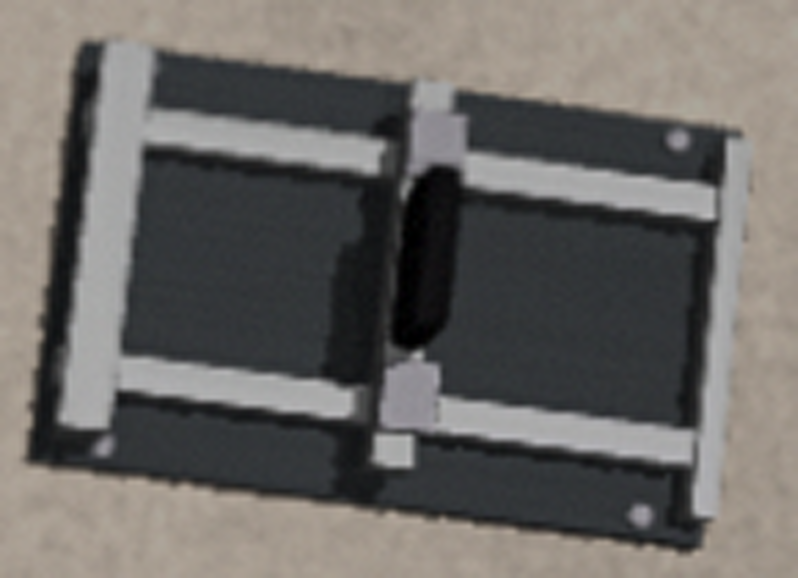

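The crop confirms it: a green board with a finned heat sink on black foam, with corners at about (270,143), (513,105), (570,467) and (325,508) in crop pixels. The clamp crop shows the base corners at (83,40), (743,130), (700,548) and (30,460), and the rail's face edge from (155,48) to (110,430).

Run:
```python
from h import *
def C(pts,f,o,z): return np.array([pix2w('top',(x+.5)/f-.5+o[0],(y+.5)/f-.5+o[1],z) for x,y in pts])
b=C([(270,143),(513,105),(570,467),(325,508)],6,(180,135),30)
c=C([(83,40),(743,130),(700,548),(30,460)],5.5,(355,110),12)
def rep(n,q,l):
    print(n,'ctr',q.mean(0).round(1),'sides',[round(float(np.linalg.norm(q[i]-q[i-1])),1) for i in range(4)])
    print('  dirs',[round(float(np.degrees(np.arctan2(*(q[i]-q[i-1])[1::-1]))),2) for i in range(4)])
rep('board',b,0); rep('base',c,0)
r=C([(108,42),(155,48),(110,430),(60,425)],5.5,(355,110),52); rep('rail',r,0)
hs=C([(342,224),(458,208),(481,367),(368,383)],6,(180,135),60); rep('hs',hs,0)
j=C([(413,112),(467,114),(439,430),(381,425)],5.5,(355,110),56);rep('jaw',j,0)
g=C([(440,167),(463,170),(440,345),(412,345)],5.5,(355,110),112);rep('grip',g,0)
f=C([(255,68),(575,55),(590,528),(265,540)],6,(180,135),25);rep('foam',f,0)
# depth check
d=np.load('pics/top.npz')['d']
for u,v in((249,185),(432,157),(373,155),(400,130),(230,150)): print((u,v),pix2w('top',u,v,d=d[v,u]).round(1))
dm=d[115:210,358:495]; 
pts=np.array([pix2w('top',u,v,d=d[v,u]) for v in range(112,215) for u in range(355,500) if d[v,u]>0])
for lo,hi in((100,125),(48,64),):
    q=pts[(pts[:,2]>lo)&(pts[:,2]<hi)]; print(lo,len(q),q.min(0).round(),q.max(0).round(),q.mean(0).round(1))
q=pts[(pts[:,2]>100)]; print(cv2.minAreaRect(q[:,:2].astype('f4')))
```

```text
board ctr [509.4 226.4  30. ] sides [148.2, 98.1, 146.9, 98.0]
  dirs [7.83, -82.78, -172.21, 97.94]
base ctr [ 556.7 -199.5   12. ] sides [189.9, 298.9, 190.2, 298.5]
  dirs [-9.11, -98.79, 170.78, 81.15]
rail ctr [576.7 -70.9  52. ] sides [168.5, 20.4, 168.0, 21.4]
  dirs [-9.13, -98.62, 171.19, 82.83]
hs ctr [508.3 225.6  60. ] sides [63.3, 45.6, 63.1, 44.2]
  dirs [8.45, -83.8, -172.79, 96.46]
jaw ctr [ 558.1 -206.    56. ] sides [137.4, 23.5, 138.6, 25.0]
  dirs [-8.51, -93.03, 172.13, 83.8]
grip ctr [ 552.3 -200.8  112. ] sides [75.7, 9.6, 74.2, 11.6]
  dirs [-11.65, -98.47, 169.73, 88.83]
foam ctr [513.7 226.3  25. ] sides [190.2, 128.7, 190.2, 128.9]
  dirs [0.6, -89.47, -179.33, 90.55]
(249, 185) [505.8 224.2  57.7]
(432, 157) [ 551.2 -195.9  108.8]
(373, 155) [570.5 -67.6  50.6]
(400, 130) [ 640.1 -140.4    7.8]
(230, 150) [598.4 273.2  20.7]Traceback (most recent call last):
  File "<stdin>", line 18, in <module>
  File "h.py", line 6, in pix2w
    c=camera_params(n);K=np.array(c['intrinsics'],float);D=np.array(c['distortion'],float);T=np.array(c['extrinsics'],float)
ValueError: time passes only in moves, steps and waits
```

Everything matches the given sizes: the clamp is at (556.7,-199.5) with yaw -9.0°, and the board at (509,226) with yaw 7.7°. First I'll turn the tool to the clamp's yaw.

```bash
cat > d.py <<'E'
# usage: d.py x y z yaw -> remaining shift in tool axes / 40 mm, turn / 5 deg ; also clamp-frame pose
import sys
from h import *
s=state(); R=np.array(s['tool_rot']); p=np.array(s['tool_pos'])
c,sn=np.cos(np.radians(-9)),np.sin(np.radians(-9)); q=p-[556.7,-199.5,0]
print('t',round(s['t'],2),'pos',p.round(1),'clamp xy',round(c*q[0]+sn*q[1],1),round(-sn*q[0]+c*q[1],1),'yaw',round(float(np.degrees(np.arctan2(R[1,0],R[0,0]))),2),'tilt',R[:2,2].round(4),'F',np.round(s['ft_force'],1),'w',round(float(s['gripper_width']),1))
if len(sys.argv)>1:
    a=list(map(float,sys.argv[1:]))
    print('shift/40',(R.T@(np.array(a[:3])-p)/40).round(2),'wz',round((np.degrees(np.arctan2(R[1,0],R[0,0]))-a[3])/5,2))
E
python3 -m inch '[{"wz":1},{"wz":1},{"wz":1},{"wz":1},{"wz":0.94}]' 1; python3 d.py 556.9 -198.5 160 -9
```

```text
t 0.1 pos [ 149.1 -528.8  249.3] clamp xy -351.1 -389.0 yaw 15.75 tilt [-0.0006  0.002 ] F [0.1 0.1 0.1] w 85.4
shift/40 [12.05 -5.17  2.24] wz 4.95invalid input at $[0]: expected keys x, y, z, wx, wy, wz
```

```bash
python3 -m inch '[{"x":0,"y":0,"z":0,"wx":0,"wy":0,"wz":1},{"x":0,"y":0,"z":0,"wx":0,"wy":0,"wz":1},{"x":0,"y":0,"z":0,"wx":0,"wy":0,"wz":1},{"x":0,"y":0,"z":0,"wx":0,"wy":0,"wz":1},{"x":0,"y":0,"z":0,"wx":0,"wy":0,"wz":0.95}]' 1; python3 d.py 556.9 -198.5 160 -9
```

```text
t: 0.72
tool_pos: [149.2, -528.9, 249.6]
tool_rot: [[0.987, -0.159, -0.0], [-0.159, -0.987, 0.001], [-0.001, -0.001, -1.0]]
ft_force: [-0.0, 0.7, 0.9]
gripper_width: 85.4
finger_force: 0.0
t 0.72 pos [ 149.2 -528.9  249.6] clamp xy -351.0 -389.1 yaw -9.15 tilt [-0.0005  0.0014] F [-0.   0.7  0.9] w 85.4
shift/40 [ 8.75 -9.77  2.25] wz -0.03
```

```bash
python3 -m inch '[{"x":0.87,"y":-0.97,"z":0,"wx":0,"wy":0,"wz":0},{"x":0.87,"y":-0.97,"z":0,"wx":0,"wy":0,"wz":0},{"x":0.87,"y":-0.97,"z":0,"wx":0,"wy":0,"wz":0},{"x":0.87,"y":-0.97,"z":0,"wx":0,"wy":0,"wz":0},{"x":0.87,"y":-0.97,"z":0,"wx":0,"wy":0,"wz":0}]' >/dev/null; python3 -m inch '[{"x":0.87,"y":-0.97,"z":0.2,"wx":0,"wy":0,"wz":0},{"x":0.87,"y":-0.97,"z":0.2,"wx":0,"wy":0,"wz":0},{"x":0.87,"y":-0.97,"z":0.2,"wx":0,"wy":0,"wz":0},{"x":0.87,"y":-0.97,"z":0.2,"wx":0,"wy":0,"wz":0},{"x":0,"y":0,"z":0,"wx":0,"wy":0,"wz":0}]'>/dev/null; python3 d.py 556.9 -198.5 160 -9
```

```text
t 1.98 pos [ 516.1 -227.2  216.7] clamp xy -35.7 -33.7 yaw -8.42 tilt [-0.0004  0.005 ] F [-0.9  0.3  1.1] w 85.4
shift/40 [ 0.9  -0.85  1.42] wz 0.12
```

```bash
python3 -m inch '[{"x":0.45,"y":-0.42,"z":0.4,"wx":0,"wy":0,"wz":0.12},{"x":0.45,"y":-0.42,"z":0.4,"wx":0,"wy":0,"wz":0},{"x":0,"y":0,"z":0.5,"wx":0,"wy":0,"wz":0},{"x":0,"y":0,"z":0,"wx":0,"wy":0,"wz":0},{"x":0,"y":0,"z":0,"wx":0,"wy":0,"wz":0}]'>/dev/null; python3 d.py 556.9 -198.5 90 -9
python3 - <<'E'
from h import *
p,d=snap('scene'); cv2.imwrite('pics/s1.png',cv2.resize(p[200:470,180:480],None,fx=2.2,fy=2.2))
E
```

```text
t 2.6 pos [ 553.8 -207.3  166.8] clamp xy -1.6 -8.2 yaw -9.69 tilt [ 0.0002 -0.0009] F [ 0.4 -0.4  0. ] w 85.3
shift/40 [ 0.04 -0.23  1.92] wz -0.14
```

View pics/s1.png

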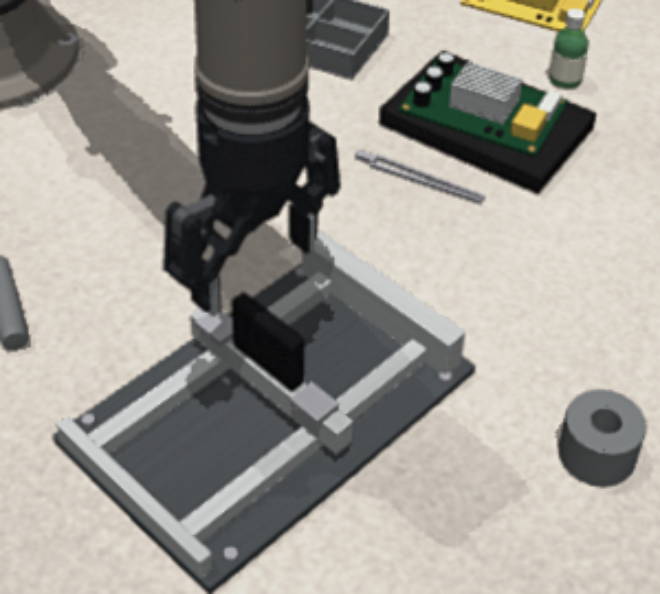

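The open fingers straddle the black grip plate (265,340 in the crop), about 9 mm too far toward -y. I'll correct that, descend and close.

```bash
python3 -m inch '[{"x":0,"y":-0.23,"z":0.3,"wx":0,"wy":0,"wz":0},{"x":0,"y":0,"z":0.6,"wx":0,"wy":0,"wz":0},{"x":0,"y":0,"z":0.6,"wx":0,"wy":0,"wz":0},{"x":0,"y":0,"z":0.4,"wx":0,"wy":0,"wz":0},{"x":0,"y":0,"z":0,"wx":0,"wy":0,"wz":0}]'>/dev/null; python3 d.py 556.9 -198.5 90 -9;  python3 d.py 556.9 -198.5 90 -9
python3 -m inch '[{"x":0,"y":0,"z":0,"wx":0,"wy":0,"wz":0},{"x":0,"y":0,"z":0,"wx":0,"wy":0,"wz":0},{"x":0,"y":0,"z":0,"wx":0,"wy":0,"wz":0},{"x":0,"y":0,"z":0,"wx":0,"wy":0,"wz":0},{"x":0,"y":0,"z":0,"wx":0,"wy":0,"wz":0}]' -1 50
```

```text
t 3.27 pos [ 554.7 -196.4   88.9] clamp xy -2.5 2.8 yaw -9.58 tilt [-0.003   0.0012] F [-0.  -0.7  1.1] w 85.3
shift/40 [ 0.06  0.04 -0.03] wz -0.12
t 3.27 pos [ 554.7 -196.4   88.9] clamp xy -2.5 2.8 yaw -9.58 tilt [-0.003   0.0012] F [-0.  -0.7  1.1] w 85.3
shift/40 [ 0.06  0.04 -0.03] wz -0.12
t: 3.9
tool_pos: [555.9, -198.2, 91.1]
tool_rot: [[0.986, -0.166, 0.001], [-0.166, -0.986, -0.002], [0.001, 0.002, -1.0]]
ft_force: [-0.6, -2.4, 3.2]
gripper_width: 15.8
finger_force: 49.6
```

```bash
python3 -m inch '[{"x":0,"y":0.2,"z":0,"wx":0,"wy":0,"wz":0},{"x":0,"y":0.3,"z":0,"wx":0,"wy":0,"wz":0},{"x":0,"y":0.3,"z":0,"wx":0,"wy":0,"wz":0},{"x":0,"y":0.3,"z":0,"wx":0,"wy":0,"wz":0},{"x":0,"y":0.3,"z":0,"wx":0,"wy":0,"wz":0}]'; python3 d.py
```

```text
t: 4.53
tool_pos: [548.4, -245.7, 91.0]
tool_rot: [[0.987, -0.161, 0.002], [-0.161, -0.987, 0.008], [0.001, -0.008, -1.0]]
ft_force: [1.2, 9.1, 6.3]
gripper_width: 15.3
finger_force: 49.4
t 4.53 pos [ 548.4 -245.7   91. ] clamp xy -0.9 -46.9 yaw -9.27 tilt [0.0018 0.0078] F [1.2 9.1 6.3] w 15.3
```

```bash
python3 -m inch '[{"x":0,"y":0.2,"z":0,"wx":0,"wy":0,"wz":0},{"x":0,"y":0.2,"z":0,"wx":0,"wy":0,"wz":0},{"x":0,"y":0.1,"z":0,"wx":0,"wy":0,"wz":0},{"x":0,"y":0.05,"z":0,"wx":0,"wy":0,"wz":0},{"x":0,"y":0,"z":0,"wx":0,"wy":0,"wz":0}]'; python3 d.py
```

```text
t: 5.15
tool_pos: [544.9, -268.1, 91.0]
tool_rot: [[0.987, -0.162, 0.002], [-0.162, -0.987, 0.007], [0.001, -0.007, -1.0]]
ft_force: [0.8, 7.7, 5.5]
gripper_width: 15.8
finger_force: 49.4
t 5.15 pos [ 544.9 -268.1   91. ] clamp xy -0.9 -69.6 yaw -9.31 tilt [0.0022 0.0067] F [0.8 7.7 5.5] w 15.8
```

```bash
python3 -m inch '[{"x":0,"y":0.1,"z":0,"wx":0,"wy":0,"wz":0},{"x":0,"y":0.1,"z":0,"wx":0,"wy":0,"wz":0},{"x":0,"y":0.1,"z":0,"wx":0,"wy":0,"wz":0},{"x":0,"y":0.1,"z":0,"wx":0,"wy":0,"wz":0},{"x":0,"y":0,"z":0,"wx":0,"wy":0,"wz":0}]'; python3 d.py
```

```text
t: 5.78
tool_pos: [542.4, -284.2, 91.0]
tool_rot: [[0.987, -0.162, 0.003], [-0.162, -0.987, 0.006], [0.001, -0.007, -1.0]]
ft_force: [-0.1, 7.1, 4.8]
gripper_width: 15.6
finger_force: 49.4
t 5.78 pos [ 542.4 -284.2   91. ] clamp xy -0.9 -85.9 yaw -9.33 tilt [0.0025 0.0063] F [-0.1  7.1  4.8] w 15.6
```

```bash
python3 -m inch '[{"x":0,"y":0.05,"z":0,"wx":0,"wy":0,"wz":0},{"x":0,"y":0.05,"z":0,"wx":0,"wy":0,"wz":0},{"x":0,"y":0.05,"z":0,"wx":0,"wy":0,"wz":0},{"x":0,"y":0,"z":0,"wx":0,"wy":0,"wz":0},{"x":0,"y":0,"z":0,"wx":0,"wy":0,"wz":0}]'; python3 d.py
```

```text
t: 6.4
tool_pos: [542.2, -285.9, 91.0]
tool_rot: [[0.987, -0.159, 0.002], [-0.159, -0.987, 0.012], [0.0, -0.012, -1.0]]
ft_force: [-0.7, 13.5, 6.6]
gripper_width: 15.8
finger_force: 50.5
t 6.4 pos [ 542.2 -285.9   91. ] clamp xy -0.8 -87.6 yaw -9.16 tilt [0.0022 0.0115] F [-0.7 13.5  6.6] w 15.8
```

```bash
python3 -m inch '[{"x":0,"y":0.05,"z":0,"wx":0,"wy":0,"wz":0},{"x":0,"y":0.05,"z":0,"wx":0,"wy":0,"wz":0},{"x":0,"y":0.05,"z":0,"wx":0,"wy":0,"wz":0},{"x":0,"y":0,"z":0,"wx":0,"wy":0,"wz":0},{"x":0,"y":0,"z":0,"wx":0,"wy":0,"wz":0}]'; python3 d.py
```

```text
t: 7.02
tool_pos: [542.2, -286.0, 91.0]
tool_rot: [[0.988, -0.156, 0.002], [-0.156, -0.988, 0.019], [-0.001, -0.019, -1.0]]
ft_force: [-0.4, 21.3, 8.6]
gripper_width: 15.7
finger_force: 56.6
t 7.03 pos [ 542.2 -286.    91. ] clamp xy -0.8 -87.7 yaw -8.95 tilt [0.0017 0.0191] F [-0.4 21.3  8.6] w 15.7
```

The grip is hard against the open stop: it doesn't move at 21 N and reads y≈-88. I'll relax the push, release and rise.

```bash
Z='{"x":0,"y":0,"z":0,"wx":0,"wy":0,"wz":0}'; python3 -m inch '[{"x":0,"y":-0.15,"z":0,"wx":0,"wy":0,"wz":0},{"x":0,"y":-0.1,"z":0,"wx":0,"wy":0,"wz":0},{"x":0,"y":-0.05,"z":0,"wx":0,"wy":0,"wz":0},{"x":0,"y":0,"z":0,"wx":0,"wy":0,"wz":0},{"x":0,"y":0,"z":0,"wx":0,"wy":0,"wz":0}]' ; python3 d.py; python3 -m inch '[{"x":0,"y":0,"z":0,"wx":0,"wy":0,"wz":0},{"x":0,"y":0,"z":0,"wx":0,"wy":0,"wz":0},{"x":0,"y":0,"z":0,"wx":0,"wy":0,"wz":0},{"x":0,"y":0,"z":0,"wx":0,"wy":0,"wz":0},{"x":0,"y":0,"z":0,"wx":0,"wy":0,"wz":0}]' 1 >/dev/null; python3 d.py
python3 -m inch '[{"x":0,"y":0,"z":-0.9,"wx":0,"wy":0,"wz":0},{"x":0,"y":0,"z":-0.9,"wx":0,"wy":0,"wz":0},{"x":0,"y":0,"z":-0.9,"wx":0,"wy":0,"wz":0},{"x":0,"y":-0.9,"z":-0.7,"wx":0,"wy":0,"wz":-1},{"x":0,"y":-0.9,"z":0,"wx":0,"wy":0,"wz":-1}]' >/dev/null; python3 d.py 509.3 226.2 180 7.7
```

```text
t: 7.65
tool_pos: [542.2, -285.9, 91.0]
tool_rot: [[0.987, -0.163, 0.003], [-0.163, -0.987, 0.004], [0.002, -0.005, -1.0]]
ft_force: [1.8, 6.6, 4.3]
gripper_width: 15.3
finger_force: 49.8
t 7.65 pos [ 542.2 -285.9   91. ] clamp xy -0.8 -87.6 yaw -9.39 tilt [0.0029 0.0045] F [1.8 6.6 4.3] w 15.3
t 8.28 pos [ 540.  -290.    90.2] clamp xy -2.4 -92.0 yaw -9.62 tilt [-0.0001 -0.0001] F [-1.5 -1.   0.2] w 85.5
t 8.9 pos [ 550.9 -217.9  229.1] clamp xy -2.9 -19.1 yaw 0.54 tilt [ 0.0063 -0.002 ] F [-1.   0.5  0.1] w 85.4
shift/40 [ -0.94 -11.11   1.2 ] wz -1.43
```

```bash
python3 -m inch '[{"x":0,"y":-1,"z":0,"wx":0,"wy":0,"wz":-1},{"x":-0.1,"y":-1,"z":0,"wx":0,"wy":0,"wz":-0.3},{"x":-0.1,"y":-1,"z":0,"wx":0,"wy":0,"wz":0},{"x":-0.1,"y":-1,"z":0,"wx":0,"wy":0,"wz":0},{"x":-0.1,"y":-1,"z":0,"wx":0,"wy":0,"wz":0}]' >/dev/null; python3 d.py 509.3 226.2 180 7.7
python3 -m inch '[{"x":-0.1,"y":-1,"z":0,"wx":0,"wy":0,"wz":0},{"x":-0.1,"y":-1,"z":0,"wx":0,"wy":0,"wz":0},{"x":-0.1,"y":-1,"z":0,"wx":0,"wy":0,"wz":0},{"x":0,"y":-1,"z":0,"wx":0,"wy":0,"wz":0},{"x":0,"y":-1,"z":0,"wx":0,"wy":0,"wz":0}]' >/dev/null; python3 d.py 509.3 226.2 180 7.7
```

```text
t 9.53 pos [513.  -18.8 224.9] clamp xy -71.4 171.6 yaw 7.05 tilt [-0.0025  0.0002] F [-0.6  0.9 -0.1] w 85.3
shift/40 [ 0.66 -6.09  1.12] wz -0.13
t 10.15 pos [476.8 177.6 225. ] clamp xy -137.9 360.0 yaw 7.04 tilt [-0.0021 -0.001 ] F [ 0.8 -0.3  0.1] w 85.6
shift/40 [ 0.96 -1.11  1.12] wz -0.13
```

```bash
python3 -m inch '[{"x":0.45,"y":-0.4,"z":0.2,"wx":0,"wy":0,"wz":-0.1},{"x":0.45,"y":-0.4,"z":0.4,"wx":0,"wy":0,"wz":0},{"x":0,"y":0,"z":0.5,"wx":0,"wy":0,"wz":0},{"x":0,"y":0,"z":0,"wx":0,"wy":0,"wz":0},{"x":0,"y":0,"z":0,"wx":0,"wy":0,"wz":0}]' >/dev/null; python3 d.py 509.3 226.2 110 7.7
python3 - <<'E'
from h import *
p,d=snap('top'); cv2.imwrite('pics/t2.png',cv2.resize(p[100:240,160:500],None,fx=2.35,fy=2.35,interpolation=cv2.INTER_CUBIC))
E
```

```text
t 10.78 pos [509.9 212.3 182.3] clamp xy -110.6 399.4 yaw 7.45 tilt [-0.0003 -0.0002] F [ 1.  -0.4 -0. ] w 85.4
shift/40 [ 0.03 -0.35  1.81] wz -0.05
```

View pics/t2.png

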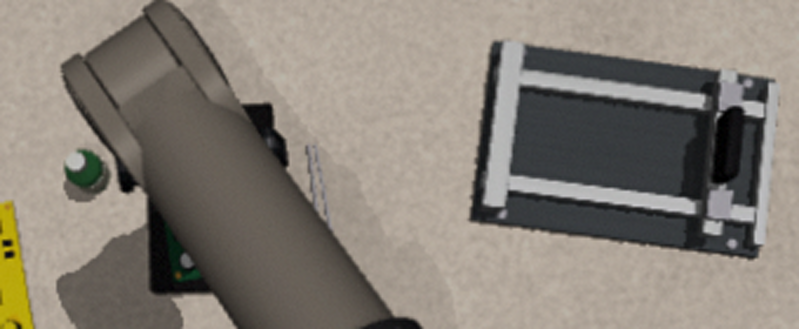

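The jaw sits at the open stop (725,145) and the gripper is over the board, clear of the bottle (85,170) and tweezers (315,185). I'll descend onto the heat sink.

```bash
python3 -m inch '[{"x":0.03,"y":-0.33,"z":0.4,"wx":0,"wy":0,"wz":-0.05},{"x":0,"y":0,"z":0.7,"wx":0,"wy":0,"wz":0},{"x":0,"y":0,"z":0.7,"wx":0,"wy":0,"wz":0},{"x":0,"y":0,"z":0,"wx":0,"wy":0,"wz":0},{"x":0,"y":0,"z":0,"wx":0,"wy":0,"wz":0}]' 1 >/dev/null; python3 d.py 509.3 226.2 54 7.7
```

```text
t 11.45 pos [510.3 226.3 111. ] clamp xy -112.4 413.3 yaw 7.68 tilt [0.0012 0.0011] F [-0.  -0.1  0.1] w 85.4
shift/40 [-0.03 -0.    1.43] wz -0.0
```

```bash
python3 -m inch '[{"x":0,"y":0,"z":0.5,"wx":0,"wy":0,"wz":0},{"x":0,"y":0,"z":0.5,"wx":0,"wy":0,"wz":0},{"x":0,"y":0,"z":0.4,"wx":0,"wy":0,"wz":0},{"x":0,"y":0,"z":0,"wx":0,"wy":0,"wz":0},{"x":0,"y":0,"z":0,"wx":0,"wy":0,"wz":0}]' >/dev/null; python3 d.py 509.3 226.2 54 7.7;python3 -m inch '[{"x":0,"y":0,"z":0,"wx":0,"wy":0,"wz":0},{"x":0,"y":0,"z":0,"wx":0,"wy":0,"wz":0},{"x":0,"y":0,"z":0,"wx":0,"wy":0,"wz":0},{"x":0,"y":0,"z":0,"wx":0,"wy":0,"wz":0},{"x":0,"y":0,"z":0,"wx":0,"wy":0,"wz":0}]' -1 40; python3 d.py
```

```text
t 12.07 pos [510.6 225.9  55.2] clamp xy -112.0 412.9 yaw 7.65 tilt [0.0017 0.0009] F [-0.3  0.4  0.4] w 85.3
shift/40 [-0.03 -0.01  0.03] wz -0.01
t: 12.7
tool_pos: [510.4, 226.0, 55.1]
tool_rot: [[0.991, 0.133, 0.001], [0.133, -0.991, 0.001], [0.002, -0.001, -1.0]]
ft_force: [-0.5, 0.8, 6.0]
gripper_width: 43.2
finger_force: 43.8
t 12.7 pos [510.4 226.   55.1] clamp xy -112.2 413.0 yaw 7.66 tilt [0.0015 0.0009] F [-0.5  0.8  6. ] w 43.2
```

The heat sink is gripped (43 mm). I'll lift and carry it to clamp (1, 62).

```bash
python3 -m inch '[{"x":0,"y":0,"z":-0.3,"wx":0,"wy":0,"wz":0},{"x":0,"y":0,"z":-0.7,"wx":0,"wy":0,"wz":0},{"x":0,"y":0,"z":-0.8,"wx":0,"wy":0,"wz":0},{"x":0,"y":0,"z":-0.6,"wx":0,"wy":0,"wz":0},{"x":0,"y":0,"z":0,"wx":0,"wy":0,"wz":0}]'; python3 -m inch '[{"x":0,"y":0.4,"z":0,"wx":0,"wy":0,"wz":0.6},{"x":0,"y":0.7,"z":0,"wx":0,"wy":0,"wz":0.7},{"x":0,"y":0.8,"z":0,"wx":0,"wy":0,"wz":0.7},{"x":0,"y":0.8,"z":0,"wx":0,"wy":0,"wz":0.7},{"x":0,"y":0.8,"z":0,"wx":0,"wy":0,"wz":0.64}]'>/dev/null; python3 d.py 567.4 -138.4 60 -9
```

```text
t: 13.32
tool_pos: [510.8, 225.6, 151.9]
tool_rot: [[0.991, 0.133, 0.003], [0.133, -0.991, 0.001], [0.003, -0.001, -1.0]]
ft_force: [0.9, 0.1, -1.6]
gripper_width: 43.2
finger_force: 43.2
t 13.95 pos [508.9  82.5 148.3] clamp xy -91.3 271.1 yaw -9.36 tilt [-0.0041 -0.0018] F [ 0.4 -0.1 -2.2] w 43.3
shift/40 [2.35 5.21 2.21] wz -0.07
```

```bash
python3 -m inch '[{"x":0.45,"y":0.8,"z":0,"wx":0,"wy":0,"wz":0},{"x":0.45,"y":0.8,"z":0,"wx":0,"wy":0,"wz":0},{"x":0.45,"y":0.8,"z":0,"wx":0,"wy":0,"wz":0},{"x":0.45,"y":0.8,"z":0,"wx":0,"wy":0,"wz":0},{"x":0.45,"y":0.8,"z":0,"wx":0,"wy":0,"wz":0}]'>/dev/null; python3 -m inch '[{"x":0,"y":0.5,"z":0.2,"wx":0,"wy":0,"wz":0},{"x":0,"y":0.3,"z":0.2,"wx":0,"wy":0,"wz":0},{"x":0,"y":0,"z":0.3,"wx":0,"wy":0,"wz":0},{"x":0,"y":0,"z":0,"wx":0,"wy":0,"wz":0},{"x":0,"y":0,"z":0,"wx":0,"wy":0,"wz":0}]'>/dev/null; python3 d.py 567.4 -138.4 60 -9
```

```text
t 15.2 pos [ 569.2 -116.1  122.4] clamp xy -0.7 84.3 yaw -8.9 tilt [0.0002 0.0009] F [ 0.9 -0.2 -1.9] w 43.1
shift/40 [0.04 0.56 1.56] wz 0.02
```

```bash
python3 -m inch '[{"x":0.04,"y":0.3,"z":0,"wx":0,"wy":0,"wz":0},{"x":0,"y":0.26,"z":0.3,"wx":0,"wy":0,"wz":0},{"x":0,"y":0,"z":0.5,"wx":0,"wy":0,"wz":0},{"x":0,"y":0,"z":0,"wx":0,"wy":0,"wz":0},{"x":0,"y":0,"z":0,"wx":0,"wy":0,"wz":0}]'>/dev/null; python3 d.py 567.4 -138.4 60 -9
python3 - <<'E'
from h import *
p,d=snap('scene'); cv2.imwrite('pics/s3.png',cv2.resize(p[220:470,180:480],None,fx=2.4,fy=2.4,interpolation=cv2.INTER_CUBIC))
E
```

```text
t 15.82 pos [ 567.3 -140.7   90.5] clamp xy 1.2 59.7 yaw -9.07 tilt [ 0.0004 -0.0001] F [-0.1 -0.9 -2.6] w 43.2
shift/40 [-0.01 -0.06  0.76] wz -0.01
```

View pics/s3.png

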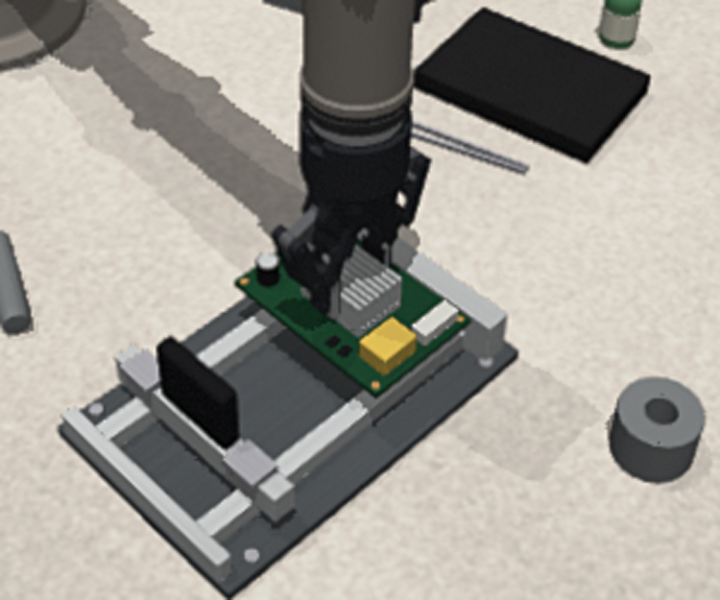

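The board is held level above the runners, in front of the rail and parallel to it. I'll lower it gently.

```bash
python3 -m inch '[{"x":0,"y":-0.03,"z":0.3,"wx":0,"wy":0,"wz":0},{"x":0,"y":0,"z":0.25,"wx":0,"wy":0,"wz":0},{"x":0,"y":0,"z":0.13,"wx":0,"wy":0,"wz":0},{"x":0,"y":0,"z":0,"wx":0,"wy":0,"wz":0},{"x":0,"y":0,"z":0,"wx":0,"wy":0,"wz":0}]'>/dev/null; python3 d.py
python3 -m inch '[{"x":0,"y":0,"z":0.05,"wx":0,"wy":0,"wz":0},{"x":0,"y":0,"z":0.03,"wx":0,"wy":0,"wz":0},{"x":0,"y":0,"z":0,"wx":0,"wy":0,"wz":0},{"x":0,"y":0,"z":0,"wx":0,"wy":0,"wz":0},{"x":0,"y":0,"z":0,"wx":0,"wy":0,"wz":0}]'>/dev/null; python3 d.py
```

```text
t 16.5 pos [ 567.5 -139.2   63.3] clamp xy 1.3 61.2 yaw -9.05 tilt [ 0.0005 -0.0002] F [ 0.9  0.1 -1.3] w 43.1
t 17.12 pos [ 567.4 -139.2   60.1] clamp xy 1.1 61.2 yaw -9.05 tilt [ 0.0003 -0.0001] F [-0.1 -0.1 -0.4] w 43.1
```

```bash
python3 -m inch '[{"x":0,"y":0,"z":0.03,"wx":0,"wy":0,"wz":0},{"x":0,"y":0,"z":0,"wx":0,"wy":0,"wz":0},{"x":0,"y":0,"z":0,"wx":0,"wy":0,"wz":0},{"x":0,"y":0,"z":0,"wx":0,"wy":0,"wz":0},{"x":0,"y":0,"z":0,"wx":0,"wy":0,"wz":0}]'>/dev/null; python3 d.py
python3 -m inch '[{"x":0,"y":0,"z":0,"wx":0,"wy":0,"wz":0},{"x":0,"y":0,"z":0,"wx":0,"wy":0,"wz":0},{"x":0,"y":0,"z":0,"wx":0,"wy":0,"wz":0},{"x":0,"y":0,"z":0,"wx":0,"wy":0,"wz":0},{"x":0,"y":0,"z":0,"wx":0,"wy":0,"wz":0}]' 0.41 >/dev/null; python3 d.py
python3 -m inch '[{"x":0,"y":0,"z":-0.3,"wx":0,"wy":0,"wz":0},{"x":0,"y":0,"z":-0.7,"wx":0,"wy":0,"wz":0},{"x":0,"y":0,"z":-0.8,"wx":0,"wy":0,"wz":0},{"x":0,"y":0,"z":-0.9,"wx":0,"wy":0,"wz":0},{"x":0,"y":0,"z":-0.3,"wx":0,"wy":0,"wz":0}]'>/dev/null; python3 d.py 542.0 -287 92 -9
```

```text
t 17.75 pos [ 567.4 -139.2   60.1] clamp xy 1.2 61.2 yaw -9.06 tilt [ 0.0005 -0.0004] F [-3.2  0.4  6. ] w 43.4
t 18.38 pos [ 567.3 -139.1   58.6] clamp xy 1.0 61.3 yaw -9.05 tilt [-0.0001  0.    ] F [ 0.8 -0.6  0.1] w 60.5
t 19.0 pos [ 569.1 -139.3  182.2] clamp xy 2.8 61.4 yaw -9.05 tilt [ 0.006  -0.0013] F [ 0.5 -0.1 -0.7] w 60.1
shift/40 [-0.1   3.75  2.26] wz -0.01
```

```bash
python3 -m inch '[{"x":-0.03,"y":0.7,"z":0,"wx":0,"wy":0,"wz":0},{"x":-0.03,"y":0.9,"z":0,"wx":0,"wy":0,"wz":0},{"x":0,"y":0.9,"z":0,"wx":0,"wy":0,"wz":0},{"x":0,"y":0.9,"z":0,"wx":0,"wy":0,"wz":0},{"x":0,"y":0.35,"z":0,"wx":0,"wy":0,"wz":0}]' 1 >/dev/null; python3 -m inch '[{"x":0,"y":0,"z":0.3,"wx":0,"wy":0,"wz":0},{"x":0,"y":0,"z":0.2,"wx":0,"wy":0,"wz":0},{"x":0,"y":0,"z":0,"wx":0,"wy":0,"wz":0},{"x":0,"y":0,"z":0,"wx":0,"wy":0,"wz":0},{"x":0,"y":0,"z":0,"wx":0,"wy":0,"wz":0}]'>/dev/null; python3 d.py 542.6 -287 92 -9
python3 - <<'E'
from h import *
p,d=snap('top'); cv2.imwrite('pics/t4.png',cv2.resize(p[100:220,340:520],None,fx=4.4,fy=4.4,interpolation=cv2.INTER_CUBIC))
E
```

```text
t 20.25 pos [ 541.8 -286.5  159.2] clamp xy -1.1 -88.3 yaw -9.01 tilt [ 0.0008 -0.0003] F [ 0.   0.6 -0.3] w 85.4
shift/40 [0.02 0.01 1.68] wz -0.0
```

View pics/t4.png

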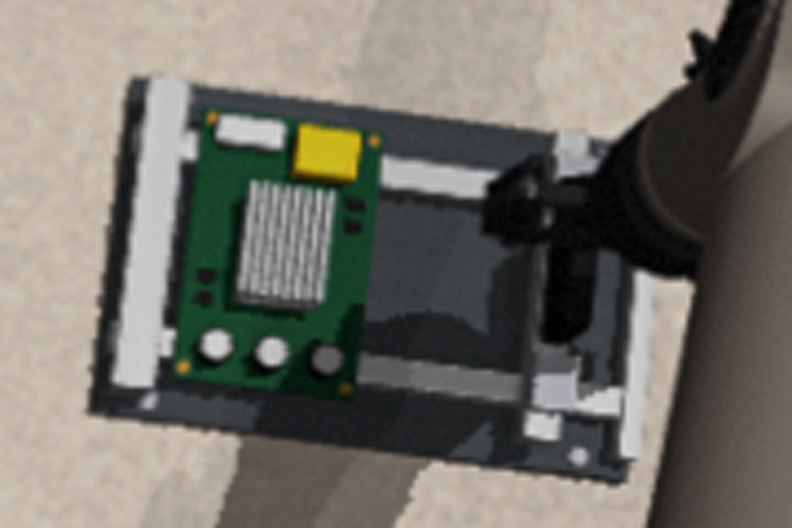

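The board lies on both runners with its corners at (202,108), (382,132), (352,400) and (172,376) in crop pixels, square to the rail. I'll check the centring in numbers while descending onto the grip.

```bash
python3 -m inch '[{"x":0,"y":0,"z":0.4,"wx":0,"wy":0,"wz":0},{"x":0,"y":0,"z":0.6,"wx":0,"wy":0,"wz":0},{"x":0,"y":0,"z":0.6,"wx":0,"wy":0,"wz":0},{"x":0,"y":0,"z":0.05,"wx":0,"wy":0,"wz":0},{"x":0,"y":0,"z":0,"wx":0,"wy":0,"wz":0}]'>/dev/null; python3 d.py
python3 - <<'E'
from h import *
def C(pts,z): return np.array([pix2w('top',(x+.5)/4.4-.5+340,(y+.5)/4.4-.5+100,z) for x,y in pts])
c,s=np.cos(np.radians(-9)),np.sin(np.radians(-9))
def F(q): q=q[:,:2]-[556.7,-199.5]; return np.c_[c*q[:,0]+s*q[:,1],-s*q[:,0]+c*q[:,1]].round(1)
b=F(C([(202,108),(382,132),(352,400),(172,376)],35));print('board',b.tolist(),b.mean(0))
r=F(C([(190,84),(153,387)],52));print('rail',r.tolist(),r.mean(0))
E
```

```text
t 20.93 pos [ 541.5 -287.    92.7] clamp xy -1.4 -88.8 yaw -9.06 tilt [ 0.0002 -0.    ] F [ 0.7 -0.2 -0.3] w 85.1
board [[75.3, 110.5], [75.6, 11.1], [-73.6, 11.1], [-73.7, 109.3]] [ 0.9 60.5]
rail [[82.9, 119.8], [-83.7, 120.0]] [ -0.4 119.9]
```

The board is centred to about 1 mm. I'll grip and slide home, with contact expected after about 100 mm.

```bash
python3 -m inch '[{"x":0,"y":0,"z":0,"wx":0,"wy":0,"wz":0},{"x":0,"y":0,"z":0,"wx":0,"wy":0,"wz":0},{"x":0,"y":0,"z":0,"wx":0,"wy":0,"wz":0},{"x":0,"y":0,"z":0,"wx":0,"wy":0,"wz":0},{"x":0,"y":0,"z":0,"wx":0,"wy":0,"wz":0}]' -1 50 >/dev/null; python3 d.py; python3 -m inch '[{"x":0,"y":-0.2,"z":0,"wx":0,"wy":0,"wz":0},{"x":0,"y":-0.4,"z":0,"wx":0,"wy":0,"wz":0},{"x":0,"y":-0.4,"z":0,"wx":0,"wy":0,"wz":0},{"x":0,"y":-0.4,"z":0,"wx":0,"wy":0,"wz":0},{"x":0,"y":-0.2,"z":0,"wx":0,"wy":0,"wz":0}]'>/dev/null; python3 d.py
```

```text
t 21.55 pos [ 541.7 -285.5   93.1] clamp xy -1.4 -87.3 yaw -8.98 tilt [0.0002 0.0015] F [-1.6  2.5  3.8] w 15.6
t 22.18 pos [ 550.5 -229.3   93.2] clamp xy -1.5 -30.4 yaw -9.22 tilt [-0.0001 -0.0079] F [-1.9 -9.   1.8] w 15.1
```

```bash
python3 -m inch '[{"x":0,"y":-0.2,"z":0,"wx":0,"wy":0,"wz":0},{"x":0,"y":-0.2,"z":0,"wx":0,"wy":0,"wz":0},{"x":0,"y":-0.2,"z":0,"wx":0,"wy":0,"wz":0},{"x":0,"y":-0.1,"z":0,"wx":0,"wy":0,"wz":0},{"x":0,"y":0,"z":0,"wx":0,"wy":0,"wz":0}]'>/dev/null; python3 d.py
```

```text
t 22.8 pos [ 554.8 -201.7   93.2] clamp xy -1.5 -2.4 yaw -9.24 tilt [-0.0004 -0.0071] F [-2.6 -6.6  2.8] w 15.5
```

```bash
python3 -m inch '[{"x":0,"y":-0.1,"z":0,"wx":0,"wy":0,"wz":0},{"x":0,"y":-0.1,"z":0,"wx":0,"wy":0,"wz":0},{"x":0,"y":-0.05,"z":0,"wx":0,"wy":0,"wz":0},{"x":0,"y":0,"z":0,"wx":0,"wy":0,"wz":0},{"x":0,"y":0,"z":0,"wx":0,"wy":0,"wz":0}]'>/dev/null; python3 d.py
```

```text
t 23.43 pos [ 556.1 -193.2   93.2] clamp xy -1.6 6.1 yaw -9.3 tilt [-0.0007 -0.0086] F [-1.4 -9.9  3.4] w 15.3
```

```bash
python3 -m inch '[{"x":0,"y":-0.05,"z":0,"wx":0,"wy":0,"wz":0},{"x":0,"y":-0.05,"z":0,"wx":0,"wy":0,"wz":0},{"x":0,"y":0,"z":0,"wx":0,"wy":0,"wz":0},{"x":0,"y":0,"z":0,"wx":0,"wy":0,"wz":0},{"x":0,"y":0,"z":0,"wx":0,"wy":0,"wz":0}]'>/dev/null; python3 d.py
```

```text
t 24.05 pos [ 556.7 -189.5   93.2] clamp xy -1.6 9.9 yaw -9.31 tilt [-0.0008 -0.0088] F [-1.8 -8.9  3.8] w 15.6
```

```bash
python3 -m inch '[{"x":0,"y":-0.05,"z":0,"wx":0,"wy":0,"wz":0},{"x":0,"y":-0.05,"z":0,"wx":0,"wy":0,"wz":0},{"x":0,"y":0,"z":0,"wx":0,"wy":0,"wz":0},{"x":0,"y":0,"z":0,"wx":0,"wy":0,"wz":0},{"x":0,"y":0,"z":0,"wx":0,"wy":0,"wz":0}]'>/dev/null; python3 d.py
```

```text
t 24.68 pos [ 557.1 -186.7   93.2] clamp xy -1.6 12.7 yaw -9.35 tilt [-0.0009 -0.0102] F [ -1.8 -10.8   3.9] w 15.2
```

```bash
python3 -m inch '[{"x":0,"y":-0.05,"z":0,"wx":0,"wy":0,"wz":0},{"x":0,"y":0,"z":0,"wx":0,"wy":0,"wz":0},{"x":0,"y":0,"z":0,"wx":0,"wy":0,"wz":0},{"x":0,"y":0,"z":0,"wx":0,"wy":0,"wz":0},{"x":0,"y":0,"z":0,"wx":0,"wy":0,"wz":0}]'>/dev/null; python3 d.py
```

```text
t 25.3 pos [ 557.1 -186.7   93.2] clamp xy -1.6 12.7 yaw -9.43 tilt [-0.0012 -0.0125] F [ -2.9 -13.3   2.8] w 15.4
```

It made contact at 12.7 mm as expected, and is at 13 N now. I'll press on to about 20 N.

```bash
python3 -m inch '[{"x":0,"y":-0.04,"z":0,"wx":0,"wy":0,"wz":0},{"x":0,"y":-0.04,"z":0,"wx":0,"wy":0,"wz":0},{"x":0,"y":-0.04,"z":0,"wx":0,"wy":0,"wz":0},{"x":0,"y":0,"z":0,"wx":0,"wy":0,"wz":0},{"x":0,"y":0,"z":0,"wx":0,"wy":0,"wz":0}]'>/dev/null; python3 d.py
```

```text
t 25.93 pos [ 557.1 -186.7   93.2] clamp xy -1.6 12.7 yaw -9.61 tilt [-0.0018 -0.018 ] F [ -3.2 -19.7   1.8] w 15.9
```

```bash
python3 -m inch '[{"x":0,"y":0.1,"z":0,"wx":0,"wy":0,"wz":0},{"x":0,"y":0.1,"z":0,"wx":0,"wy":0,"wz":0},{"x":0,"y":0.08,"z":0,"wx":0,"wy":0,"wz":0},{"x":0,"y":0,"z":0,"wx":0,"wy":0,"wz":0},{"x":0,"y":0,"z":0,"wx":0,"wy":0,"wz":0}]'>/dev/null; python3 d.py
python3 -m inch '[{"x":0,"y":0,"z":0,"wx":0,"wy":0,"wz":0},{"x":0,"y":0,"z":0,"wx":0,"wy":0,"wz":0},{"x":0,"y":0,"z":0,"wx":0,"wy":0,"wz":0},{"x":0,"y":0,"z":0,"wx":0,"wy":0,"wz":0},{"x":0,"y":0,"z":0,"wx":0,"wy":0,"wz":0}]' 0.1 >/dev/null; python3 d.py
python3 -m inch '[{"x":0,"y":0,"z":-0.4,"wx":0,"wy":0,"wz":0},{"x":0,"y":0,"z":-0.8,"wx":0,"wy":0,"wz":0},{"x":0,"y":0,"z":-0.9,"wx":0,"wy":0,"wz":0},{"x":0,"y":0,"z":-0.9,"wx":0,"wy":0,"wz":0},{"x":0,"y":0,"z":-0.5,"wx":0,"wy":0,"wz":0}]'>/dev/null
python3 -m inch '[{"x":0,"y":0.8,"z":0,"wx":0,"wy":0,"wz":0},{"x":0,"y":0.9,"z":0,"wx":0,"wy":0,"wz":0},{"x":0,"y":0.9,"z":0,"wx":0,"wy":0,"wz":0},{"x":0,"y":0.9,"z":0,"wx":0,"wy":0,"wz":0},{"x":0,"y":0.5,"z":0,"wx":0,"wy":0,"wz":0}]'>/dev/null
python3 d.py
python3 - <<'E'
from h import *
p,d=snap('top'); q,_=snap('scene')
a=cv2.resize(p[110:215,355:500],(500,362),interpolation=cv2.INTER_CUBIC); b=cv2.resize(q[180:480,180:480],(300,300))
o=np.zeros((362,800,3),np.uint8);o[:,:500]=a;o[:300,500:]=b;cv2.imwrite('pics/f5.png',o)
E
```

```text
t 26.55 pos [ 557.1 -186.8   93.2] clamp xy -1.6 12.6 yaw -9.2 tilt [-0.0006 -0.0054] F [-3.8 -5.8  4.1] w 15.4
t 27.18 pos [ 558.  -182.4   92.6] clamp xy -1.4 17.1 yaw -9.04 tilt [-0.      0.0001] F [ 0.9 -0.2  0. ] w 46.7
t 28.43 pos [ 531.9 -343.3  233.7] clamp xy -2.0 -145.9 yaw -9.23 tilt [ 0.0006 -0.0018] F [ 0.4  0.8 -0.1] w 47.0
```

View pics/f5.png

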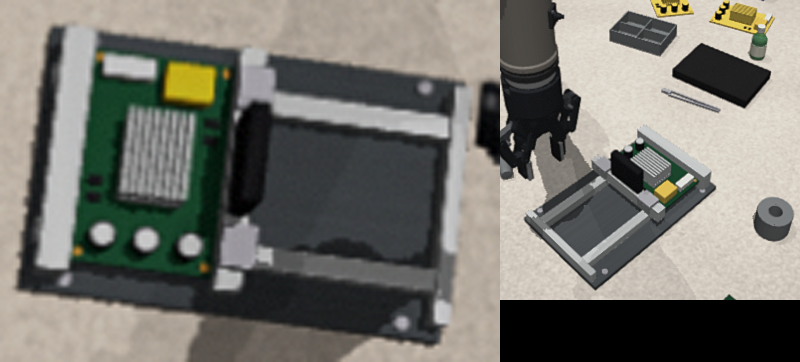

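The board sits flush between the rail (68,150) and the jaw (240,170), square and centred. The bottle and tweezers are where they were, and the arm is clear, so I'm handing in.

```bash
python3 -c "
from cell import *
print(finish_job())"
```

```text
the job is handed in; nothing more can be done
None
```

The job is handed in: I slid the grip fully open, laid the board on the runners centred to about 1 mm, then slid the jaw home with about 20 N and let go; the last picture shows the board square against the rail and the bottle and tweezers where they were.

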